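# Feel the console bays for a left-in masking plug, then fit the switch packs

## Task

Before fitting switches to the freshly painted red console, feel down inside its left bay and then its right bay with closed fingertips, because a masking plug sprayed the same red may still be in one of them; lift out any plug you find and put it in the steel dish with the one already there. Then fit the rocker switch pack in the left bay and the dial pack in the right bay, each fully home, flat and square, let go, and leave the other things on the bench where they are.

Things in the scene. Friction and masses are not known exactly. Their poses are not given: they have to be found in the camera images.
- console: red painted car console trim, 110 mm (x) by 245 mm (y), top face 46 mm above the bench, on a fixed aluminium plate 6 mm thick that reaches 168 mm to its +y and 123 mm to its -y, with a toggle clamp (70 mm tall) at each end. Origin on the bench surface midway between the bays, z up. The rounded end with the black shifter slot is +y, the robot's left. Yaw within 0.3 rad of the world's
- left_bay (a point): centre of the mouth of the left (+y) bay, level with the console's top face, axes as the console's. The bay is a pocket 74 mm (x) by 46 mm (y), 30 mm deep to two ledges on which a pack rests, one at each x end, each 13 mm long in x. Between the ledges a well, 48 mm (x) by 46 mm (y), goes 10 mm deeper
- right_bay (a point): centre of the mouth of the right (-y) bay, 80 mm from the left one, the same in shape, depth and axes
- left_well (a point): centre of the hard floor of the left bay's well, 40 mm below the bay's mouth. A left-in plug stands here upright and centred, not stuck, 40 g, rigid: a red disc 44 mm across, 10 mm thick (top level with the ledges), with a round upright pull stem on its middle, 14 mm in diameter, 16 mm tall, its top 14 mm below the bay's mouth. Fingers have room beside the stem along the bay's x
- right_well (a point): centre of the hard floor of the right bay's well, 40 mm below the bay's mouth; a plug may stand here in the same way. At most one of the two bays has a plug, sometimes neither
- rocker_pack_mid (a point): centre, half-way up, of the loose black pack with two rockers, 50 mm tall, 70 to 130 g. Body 70 (x) by 42 (y) by 30 mm tall, its lowest 8 mm tapering to 62 x 34 mm; on it, centred, the rocker housing to hold it by: 46 (x) by 26 (y) by 20 mm tall. Fully home this point is 5 mm below the bay's mouth, the body's top flush. x and -x alike. Starts upright, yaw within 0.7 rad
- dial_pack_mid (a point): centre, half-way up, of the loose black pack with a round dial, 50 mm tall, 70 to 130 g. Body as the rocker pack's (70 x 42 x 30 mm, long along x, same taper); on it, centred, a dial that does not turn, 34 mm in diameter, 20 mm tall: hold it by this. Fully home this point is 5 mm below the bay's mouth. x and -x alike. Starts upright, yaw within 0.7 rad
- dish: fixed steel dish, 100 mm (x) by 160 mm (y), walls 3 mm thick and 24 mm high, inner floor 6 mm above the bench; origin at the centre of its underside. One pulled plug always stands about 40 mm from the centre on the -y side; the other goes on the +y side, about 40 mm from the centre (and stands there already if no bay has it)
- aerosol: bystander: green aerosol can, 65 mm in diameter, 185 mm tall; origin at the centre of its underside
- tape_roll: bystander: roll of masking tape lying flat, 100 mm in diameter, 24 mm tall; origin at the centre of its underside
- touchup: bystander: small red touch-up bottle, 28 mm in diameter, 70 mm tall; origin at the centre of its underside
- sanding_block: bystander: cork sanding block 66 x 120 x 30 mm; origin at the centre of its underside
- mix_cup: bystander: white mixing cup, 80 mm across, 95 mm tall; origin at the centre of its underside
- scraper: bystander: flat steel spatula with a blue handle, about 280 mm long, lying on the bench beyond the console; origin near the middle of its length
Not all that is in view belongs to the job. What is shaped like the part that bears rocker_pack_mid but green, orange or yellow is not meant.

How it is judged:
On the way, in this order (a step that is already met when the one before it is completed fails the run):
1. the fingertips press on something down inside the left bay (horizontal distance between the grasp point and left_bay below 0.016 m and z of the grasp point in the frame of left_bay below 0.014 m and contact force between the fingers and anything else above 0.8 N), for 0.05 s.
2. then the fingertips press on something down inside the right bay (horizontal distance between the grasp point and right_bay below 0.016 m and z of the grasp point in the frame of right_bay below 0.014 m and contact force between the fingers and anything else above 0.8 N), for 0.05 s.
At the end, for the whole second after the job is handed in: Rocker pack in the left bay and dial pack in the right bay, each within 4 mm of the bay's centre, at most 2 mm proud of fully home, tilted under 0.05 rad, square within 0.1 rad; both masking plugs rest in the steel dish (it bears over 0.62 N, more than one and a half plugs) (horizontal distance between rocker_pack_mid and left_bay below 0.004 m and z of rocker_pack_mid in the frame of left_bay below -0.003 m and angle between each of rocker_pack_mid, dial_pack_mid's own z axis and vertical below 0.05 rad and angle between the x axis of each of rocker_pack_mid, dial_pack_mid and the x axis of console, either way round below 0.1 rad and horizontal distance between dial_pack_mid and right_bay below 0.004 m and z of dial_pack_mid in the frame of right_bay below -0.003 m and contact force between dish and anything else above 0.62 N); the robot touches nothing.
It fails at once if a bystander (aerosol can, tape roll, touch-up bottle, sanding block, mixing cup or spatula) is moved by more than 30 mm (distance of any of aerosol, tape_roll, touchup, sanding_block, mix_cup, scraper from where it was at the start of the episode above 0.03 m).
It also fails if it takes over 72 s, if anything falls off the work surface, if the arm or the gripper's body presses on something with over 40 N, if the wrist force passes 120 N, or if a joint passes its speed limit or range.

## Robot

A 6-joint arm with a two-finger parallel gripper is mounted at the origin on the work surface. World frame = base frame: x ahead of the robot, y to its left, z up, the work surface at z = 0. Lengths are in m, angles in rad, forces in N, time in s.
With the tool pointing down it reaches from about 0.35 to 0.975 m from the base axis. Payload 4.9 kg.
Tool frame: the origin (TCP) lies midway between the tips of the shut fingers; the grasp point (between the pads) lies manip.hold_point_z behind it (manip.hold_point_z is the distance from the TCP to the grasp point, in m); z points along the fingers, y is the line along which they close (so a half turn about z gives the same grasp; the last joint's range is limited). The gripper opens to 85 mm and grips with 20 to 120 N. Pads are 22 mm wide; open, the fingers measure 114 mm over their backs; the gripper's body (76 mm by 85 mm) begins 54 mm behind the grasp point. The pads swing forward as they close: fully open they stand 13 mm farther back than shut.
Start: joints at [1.057, 0.053, 1.613, -0, 1.476, -0.119], TCP at [0.24, 0.577, 0.231] pointing down, gripper open.
Joint ranges: [-3.01, 3.01], [-1.01, 2.22], [0.06, 2.58], [-1.02, 4.17], [0.09, 2.62], [-3.14, 3.14]. Speed limits (rad/s): [2.57, 2.57, 3.14, 3.14, 3.14, 3.14].

## Interface

Orientations are given as a unit quaternion [w, x, y, z].
In Python, from cell import readout, eyes, sign_off, recognise, silhouettes, spot_point, manip gives the robot as it stands.
- The arm moves only by the shell command python3 -m creep 'ROWS' [OPENING] [FORCE]. ROWS is JSON, a list of rows, each an object with "xyz": the shift along the world's x, y, z in cm, a list of three; "rotation": the turn, a rotation vector about the world's x, y, z in degrees, a list of three. In form: [{"xyz": [x, y, z], "rotation": [rx, ry, rz]}, ...]. A call has 1 to 8 rows; each row is the pose to reach, as a shift and turn from the pose commanded when the call began; what a row does not reach only later rows make up. A row lasts 1/12 s, in which the tool goes at most 41.7 mm and 7.16 degrees, less where a joint would pass 70% of its speed; a pose out of reach is approached as far as the arm can. A call with a gripper value outside its range is refused whole. OPENING is the opening, from -1 (shut) to 1 (fully open), set as the call begins (- or left out, the last holds). The fingers move at their own pace and stop on an object; FORCE is the grip in N (left out, the last holds). Time passes only in rows, so rows that repeat a pose let the fingers close. It gives the time, the measured TCP pose, the force, the opening and the grip force at its end, in the units of the state.
- readout.read_state(): the state, without advancing time (a new reading comes with each control period).
- eyes.snapshot(name): name is "side" or "top" or "wrist"; returns the picture (400x640x3 uint8, blue, green, red); there is no depth.
- eyes.get_calibration(name): a dict with "intrinsics" (3x3 intrinsics, pixels), "rvec" (rotation vector, rad) and "tvec" (3), from world to camera coordinates, as OpenCV has them; the wrist camera has in their place "T_tool_cam" (4x4, takes a point from camera to tool coordinates, whose origin is the TCP and whose axes are the flange's). Camera axes: x right, y down, z forward; pixel columns grow to the right and rows downward; lengths in m; the calibration is good to about 2 mm. A picture is of the moment at which its call begins: read the wrist's pose just before it. get_calibration takes no time and is no camera call.
- sign_off(): hands the job in; it is judged then, once.
Trained networks look in the newest picture that a camera, given by its name, has taken for a name from the list of things; names that differ only in an ending like _2 or _b are one class to them, and where a whole thing is asked for, a point or a joint stands for the part that bears it (a point fixed in the world has none). Each returns a list of dicts, best first, with "confidence" (0 to 1); they miss things now and then, are a little off and sometimes report something else, mostly with a low value. They report only what shows in the picture. A call takes as long as a camera call. They do not tell look-alikes from the thing itself.
- recognise(camera, query): "location" ([x, y, z] in m, in the coordinates of the camera as it stood for that picture, good to about 4 mm: the middle of the surface that is visible of it).
- silhouettes(camera, query): "mask" (400x640 bool, what is visible of it).
- spot_point(camera, query): "location" ([x, y, z] in m, in the coordinates of the camera as it stood for that picture, good to about 4 mm: a listed point, or the origin of a listed thing).
The state is a dict: "t": time; "joint_pos": joint angles; "qd": joint speeds; "tau": joint torques, N m; "tcp_pos": TCP position; "eef_rot": TCP orientation; "force": force on the tool from outside, world axes, zero at the start; "torque": the same for the moment, N m; "opening": finger opening in m; "gripper_force": force on a finger pad.
Only numpy, scipy, OpenCV 4.12 (cv2) and the standard library are available. Lean on these libraries where they do the work, as an engineer would, in place of code of your own. Each camera call takes 0.05 s, during which the arm holds its last target. There are 200 camera calls.

## Working session

There is one attempt and no reset: what is moved stays moved. The work goes in short steps, Python scripts to look and compute and a shell command to move; the robot and the scene stay as the last step left them, time stands still between calls to the robot, and variables do not carry over. Pictures are saved under pics/ and viewed, at most 10 in all, crops included, and the job is handed in when it is done.

```bash
ls; mkdir -p pics; cat > h.py <<'E'
import numpy as np, cv2
from scipy.spatial.transform import Rotation as R
from cell import readout, eyes, recognise, silhouettes, spot_point, manip
def cam(name, st=None):
    c=eyes.get_calibration(name); K=np.array(c["intrinsics"]) if "intrinsics" in c else None
    if name=="wrist":
        st=st or readout.read_state(); q=st["eef_rot"]
        T=np.eye(4); T[:3,:3]=R.from_quat([q[1],q[2],q[3],q[0]]).as_matrix(); T[:3,3]=st["tcp_pos"]
        return K, T@np.array(c["T_tool_cam"])
    Rm=cv2.Rodrigues(np.array(c["rvec"],float))[0]; T=np.eye(4); T[:3,:3]=Rm.T; T[:3,3]=-Rm.T@np.array(c["tvec"]).ravel()
    return K,T
def w(T,p): return T[:3,:3]@np.array(p)+T[:3,3]
def pix2w(K,T,u,v,z):
    d=T[:3,:3]@np.linalg.solve(K,[u,v,1]); o=T[:3,3]; return o+d*(z-o[2])/d[2]
def w2pix(K,T,p):
    q=K@(T[:3,:3].T@(np.array(p)-T[:3,3])); return q[:2]/q[2]
def yaw_mask(K,T,m,z):
    v,u=np.nonzero(m); c,(a,b),ang=cv2.minAreaRect(np.array([pix2w(K,T,x,y,z)[:2] for x,y in zip(u,v)],np.float32))
    if a<b: ang+=90
    return np.array(c),max(a,b),min(a,b),(ang+90)%180-90
E
python3 - <<'E'
from h import *
s=readout.read_state(); print(s, manip.hold_point_z)
for n in ["top","side"]:
    K,T=cam(n); im=eyes.snapshot(n); cv2.imwrite(f"pics/{n}0.png",im); print(n,K.tolist(),T.round(3).tolist())
    for q in ["console","left_bay","right_bay","rocker_pack_mid","dial_pack_mid","dish","aerosol","tape_roll","touchup","sanding_block","mix_cup","scraper"]:
        print(n,q,[(round(d["confidence"],2),w(T,d["location"]).round(3).tolist()) for d in spot_point(n,q)[:3]])
E
```

```text
pics
{'t': 0.0, 'joint_pos': array([ 1.05702974e+00,  5.33851203e-02,  1.61428670e+00, -4.58252811e-06,
        1.47599157e+00, -1.19014715e-01]), 'qd': array([ 0.00097323, -0.0013278 , -0.00022012, -0.00092062,  0.00079701,
       -0.00024067]), 'tau': array([ 3.39170847e-04, -3.93660235e+01, -3.70183825e+01, -1.05793240e-04,
        6.68768131e-03, -2.85166003e-06]), 'tcp_pos': array([0.24006541, 0.57638664, 0.23004985]), 'eef_rot': array([-3.19976647e-04,  1.96096574e-01,  9.80584041e-01, -9.84691163e-04]), 'force': array([-0.61255947, -0.40653773,  0.17135624]), 'torque': array([0.01446927, 0.01980904, 0.05307582]), 'gripper_force': 0.0, 'opening': 0.08536973065132186} 0.0187
top [[407.49858887865724, 0.0, 314.82516031875207], [0.0, 407.49858887865724, 198.0185883211586], [0.0, 0.0, 1.0]] [[0.025, -0.985, 0.172, 0.339], [-1.0, -0.027, -0.009, -0.037], [0.013, -0.172, -0.985, 1.14], [0.0, 0.0, 0.0, 1.0]]
top console [(0.77, [0.57, -0.004, 0.004])]
top left_bay [(0.77, [0.563, 0.028, 0.044]), (0.26, [0.403, -0.177, -0.002])]
top right_bay [(0.63, [0.572, -0.044, 0.047]), (0.17, [0.
[... 891 characters left out ...]
0.01, -0.001])]
side left_bay [(0.62, [0.561, 0.031, 0.045]), (0.62, [0.726, -0.19, -0.003]), (0.43, [0.57, -0.046, 0.044])]
side right_bay [(0.87, [0.568, -0.047, 0.042]), (0.45, [0.397, -0.179, 0.001])]
side rocker_pack_mid [(0.82, [0.391, -0.519, 0.029]), (0.73, [0.596, -0.311, 0.027]), (0.73, [0.302, -0.187, 0.023])]
side dial_pack_mid [(0.54, [0.49, 0.303, 0.025])]
side dish [(0.57, [0.423, -0.331, -0.004])]
side aerosol [(0.85, [0.711, 0.262, -0.001])]
side tape_roll [(0.74, [0.389, 0.193, -0.003])]
side touchup [(0.54, [0.403, -0.178, 0.001])]
side sanding_block [(0.67, [0.648, 0.448, -0.003])]
side mix_cup [(0.59, [0.724, -0.188, -0.002])]
side scraper [(0.67, [0.76, 0.036, -0.002])]
```

View pics/top0.png

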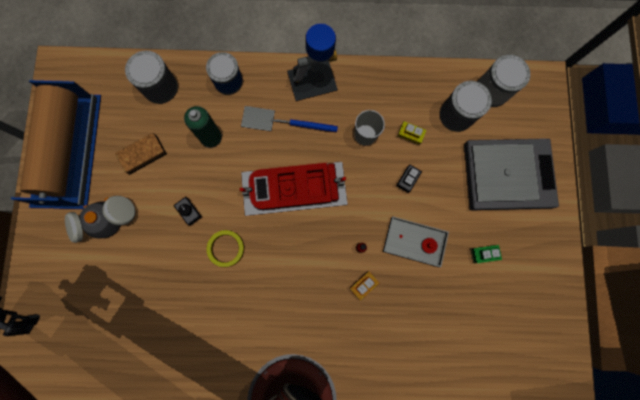

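```bash
python3 - <<'E'
from h import *
n="top"; K,T=cam(n); im=eyes.snapshot(n)
hsv=cv2.cvtColor(im,cv2.COLOR_BGR2HSV)
for q,z in [("console",.046),("left_bay",.03),("right_bay",.03),("rocker_pack_mid",.03),("dial_pack_mid",.03),("dish",.024)]:
    for d in silhouettes(n,q)[:5]:
        m=d["mask"]; r=yaw_mask(K,T,m,z); print(q,round(d["confidence"],2),m.sum(),[np.round(x,3).tolist() for x in r],np.median(hsv[m],axis=0))
for p in spot_point(n,"rocker_pack_mid"): print(round(p["confidence"],2),w(T,p["location"]).round(3), w2pix(K,T,w(T,p["location"])).round())
E
```

```text
console 0.81 4436 [[0.557, 0.013], 0.289, 0.128, -82.577] [  1. 233. 106.]
left_bay 0.93 4339 [[0.56, 0.014], 0.294, 0.126, -82.359] [  1. 234. 106.]
right_bay 0.58 4323 [[0.56, 0.014], 0.294, 0.126, -82.295] [  1. 234. 106.]
rocker_pack_mid 0.96 426 [[0.729, -0.318], 0.073, 0.053, 67.316] [ 27. 215. 115.]
rocker_pack_mid 0.96 432 [[0.391, -0.515], 0.079, 0.042, -80.541] [ 65. 145.  90.]
rocker_pack_mid 0.87 433 [[0.299, -0.183], 0.071, 0.044, -47.33] [ 17. 191. 122.]
rocker_pack_mid 0.72 424 [[0.595, -0.307], 0.078, 0.045, -31.39] [60.  8. 56.]
dial_pack_mid 0.57 439 [[0.488, 0.303], 0.075, 0.046, 39.7] [60. 15. 43.]
dial_pack_mid 0.45 1948 [[0.42, -0.324], 0.162, 0.101, 76.058] [ 45.   9. 111.]
dial_pack_mid 0.44 4299 [[0.561, 0.016], 0.291, 0.13, -82.936] [  1. 234. 106.]
dish 0.92 2076 [[0.42, -0.324], 0.165, 0.105, 76.101] [ 45.   9. 110.]
0.83 [ 0.6   -0.308  0.024] [408. 178.]
0.78 [ 0.3   -0.189  0.025] [366. 285.]
0.66 [ 0.396 -0.52   0.026] [487. 253.]
0.6 [ 0.733 -0.316  0.022] [410. 133.]
```

The top view shows the console with bays near (288,187) and (318,183). The black rocker pack is at (408,178), the dial pack at (187,210), and the dish at (415,242) with one plug on its -y side. The left bay seems to have a round shape in it. I'll go above the console for a wrist view.

```bash
A='[{"xyz":[18,-26,0],"rotation":[0,0,-50]},{"xyz":[18,-26,0],"rotation":[0,0,-50]},{"xyz":[18,-26,0],"rotation":[0,0,-50]},{"xyz":[18,-26,0],"rotation":[0,0,-50]},{"xyz":[18,-26,0],"rotation":[0,0,-50]},{"xyz":[18,-26,0],"rotation":[0,0,-50]},{"xyz":[18,-26,0],"rotation":[0,0,-50]},{"xyz":[18,-26,0],"rotation":[0,0,-50]}]' >/dev/null
python3 -m creep '[{"xyz":[2.2,-3.2,0],"rotation":[0,0,-7]},{"xyz":[4.4,-6.4,0],"rotation":[0,0,-14]},{"xyz":[6.6,-9.6,0],"rotation":[0,0,-21]},{"xyz":[8.8,-12.8,0],"rotation":[0,0,-28]},{"xyz":[11,-16,0],"rotation":[0,0,-35]},{"xyz":[13.2,-19.2,0],"rotation":[0,0,-42]},{"xyz":[15.4,-22.4,0],"rotation":[0,0,-49]},{"xyz":[17,-26,0],"rotation":[0,0,-56]}]' -1
python3 -m creep '[{"xyz":[2,-3.5,0],"rotation":[0,0,-4]},{"xyz":[4,-7,0],"rotation":[0,0,-4]},{"xyz":[6,-10.5,0],"rotation":[0,0,-4]},{"xyz":[8,-14,0],"rotation":[0,0,-4]},{"xyz":[10,-17.5,0],"rotation":[0,0,-4]},{"xyz":[12,-21,0],"rotation":[0,0,-4]},{"xyz":[14,-24.5,0],"rotation":[0,0,-4]},{"xyz":[15,-28,0],"rotation":[0,0,-4]}]'
python3 -m creep '[{"xyz":[0,-2,0],"rotation":[0,0,0]},{"xyz":[0,-2,0],"rotation":[0,0,0]}]'
cat > look.py <<'E'
from h import *
import sys
s=readout.read_state(); K,T=cam("wrist",s); im=eyes.snapshot("wrist"); cv2.imwrite(sys.argv[1],im)
Rm=T[:3,:3]; q=s["eef_rot"]; ty=R.from_quat([q[1],q[2],q[3],q[0]]).as_matrix()[:,1]
print("t",round(s["t"],2),"tcp",s["tcp_pos"].round(4),"tooly",np.degrees(np.arctan2(ty[1],ty[0])).round(2),"cam",T[:3,3].round(3),"f",s["force"].round(1),"open",round(s["opening"],4))
for x in sys.argv[2:]:
    p=x.split(":"); 
    for d in spot_point("wrist",p[0])[:2]: print(p[0],round(d["confidence"],2),w(T,d["location"]).round(4))
    if len(p)>1:
        for d in silhouettes("wrist",p[0])[:2]: print(" sil",round(d["confidence"],2),[np.round(v,4).tolist() for v in yaw_mask(K,T,d["mask"],float(p[1]))])
E
python3 look.py pics/w1.png console:.046 left_bay right_bay left_well right_well
```

```text
t: 2.37
tcp_pos: [0.4116, 0.3155, 0.2316]
eef_rot: [0.0, 0.636, 0.772, 0.001]
force: [0.6, -0.7, 0.6]
opening: -0.0002
gripper_force: 0.0
t: 3.03
tcp_pos: [0.5618, 0.0347, 0.2315]
eef_rot: [0.0, 0.66, 0.751, 0.0]
force: [0.7, 0.1, -0.9]
opening: -0.0
gripper_force: 0.0
t: 3.2
tcp_pos: [0.5609, 0.0131, 0.2312]
eef_rot: [0.0, 0.662, 0.75, -0.001]
force: [0.4, 0.2, -0.3]
opening: -0.0003
gripper_force: 0.0
t 3.2 tcp [0.5609 0.0131 0.2312] tooly 7.1 cam [0.552 0.089 0.373] f [ 0.4  0.2 -0.3] open -0.0003
console 0.63 [ 0.5675 -0.0099  0.002 ]
 sil 0.63 [[0.5637, 0.0277], 0.2683, 0.1131, -82.1952]
left_bay 0.91 [0.5628 0.0342 0.0447]
left_bay 0.52 [ 0.5666 -0.0099  0.0015]
right_bay 0.84 [ 0.5763 -0.0498  0.0492]
right_bay 0.69 [ 5.705e-01 -1.020e-02  1.000e-04]
right_well 0.7 [ 0.5777 -0.0494  0.048 ]
```

View pics/w1.png

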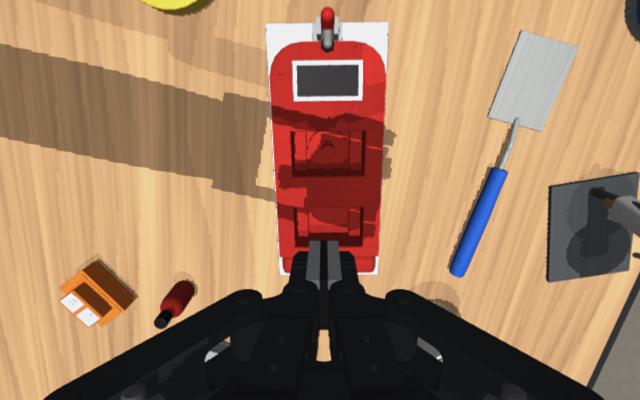

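The wrist view shows the left bay's mouth at about x 291–365, y 130–176, with a round shape and a stem shadow inside. The right bay is at about x 294–362, y 206–246. I'll view an enlarged crop for exact corners.

```bash
python3 - <<'E'
from h import *
im=cv2.imread("pics/w1.png")[100:260,250:410]
cv2.imwrite("pics/w1c.png",cv2.convertScaleAbs(cv2.resize(im,(600,600),interpolation=cv2.INTER_CUBIC),alpha=1.5))
K,T=cam("wrist")
for n,yc in (("L",.0312),("R",-.048)):
    c=np.array([.5627 if n=="L" else .5733,yc]); a=np.radians(7.7); 
    for sx,sy in ((1,1),(1,-1),(-1,-1),(-1,1)):
        p=c+np.array([[np.cos(a),-np.sin(a)],[np.sin(a),np.cos(a)]])@np.array([sx*.037,sy*.023]); print(n,sx,sy,((w2pix(K,T,[*p,.046])-[250,100])*3.75).round())
E
```

```text
L 1 1 [429. 135.]
L 1 -1 [423. 303.]
L -1 -1 [154. 304.]
L -1 1 [149. 136.]
R 1 1 [419. 419.]
R 1 -1 [414. 566.]
R -1 -1 [163. 567.]
R -1 1 [158. 420.]
```

View pics/w1c.png

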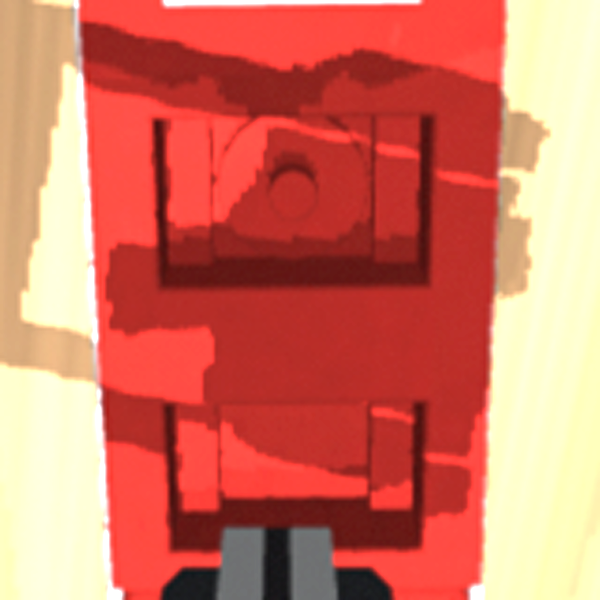

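A plug (disc and stem) is in the left bay, and the right bay looks empty. Corner pixels put the left bay about 1.6 mm further in +x and 5 mm in +y of my estimate. I'll descend close and check against the fingertips.

```bash
python3 -m creep '[{"xyz":[0.25,2.1,-4],"rotation":[0,0,0.7]},{"xyz":[0.25,2.1,-8],"rotation":[0,0,0.7]},{"xyz":[0.25,2.1,-12],"rotation":[0,0,0.7]},{"xyz":[0.25,2.1,-16],"rotation":[0,0,0.7]},{"xyz":[0.25,2.1,-16.5],"rotation":[0,0,0.7]},{"xyz":[0.25,2.1,-16.5],"rotation":[0,0,0.7]},{"xyz":[0.25,2.1,-16.5],"rotation":[0,0,0.7]}]'
python3 look.py pics/w2.png
python3 - <<'E'
from h import *
im=cv2.imread("pics/w2.png")[60:360,120:520]
cv2.imwrite("pics/w2c.png",cv2.convertScaleAbs(cv2.resize(im,(800,600),interpolation=cv2.INTER_CUBIC),alpha=1.5))
K,T=cam("wrist"); s=readout.read_state(); q=s["eef_rot"]; Rt=R.from_quat([q[1],q[2],q[3],q[0]]).as_matrix(); t=s["tcp_pos"]
f=lambda p:((w2pix(K,T,p)-[120,60])*2).round()
for x in (-.011,.011):
  for y in (-.0145,.0145): print("tip",x,y,f(t+Rt@[x,y,0]))
a=np.radians(7.8);M=np.array([[np.cos(a),-np.sin(a)],[np.sin(a),np.cos(a)]])
for sx,sy in ((1,1),(1,-1),(-1,-1),(-1,1)): print(sx,sy,f([*(np.array([.5637,.0364])+M@[sx*.037,sy*.023]),.046]))
E
```

```text
t: 4.13
tcp_pos: [0.564, 0.0383, 0.0681]
eef_rot: [0.001, 0.655, 0.755, 0.001]
force: [0.3, -0.3, 0.7]
opening: 0.0001
gripper_force: 0.0
t 4.13 tcp [0.564  0.0383 0.0681] tooly 8.12 cam [0.554 0.114 0.21 ] f [ 0.3 -0.3  0.7] open 0.0001
tip -0.011 -0.0145 [346. 436.]
tip -0.011 0.0145 [463. 436.]
tip 0.011 -0.0145 [343. 354.]
tip 0.011 0.0145 [465. 354.]
1 1 [537. 281.]
1 -1 [527. 433.]
-1 -1 [269. 433.]
-1 1 [259. 280.]
```

View pics/w2c.png

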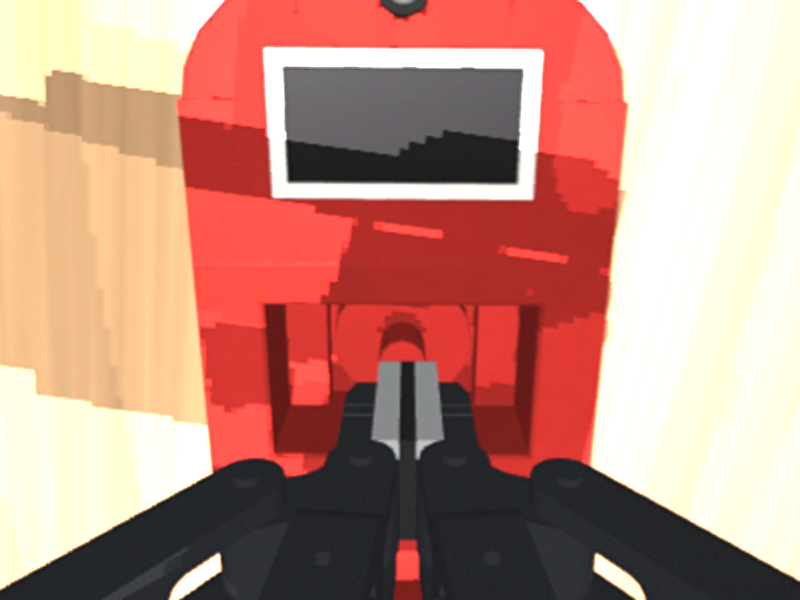

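The close view shows the bay corners at about (264,304), (544,304), (273,455) and (532,452), with the stem just ahead of the tips. The left bay centre is therefore about (0.565, 0.032). Now I'll feel down.

```bash
python3 -m creep '[{"xyz":[0.1,-0.6,0],"rotation":[0,0,0]},{"xyz":[0.1,-0.6,-1.5],"rotation":[0,0,0]},{"xyz":[0.1,-0.6,-3],"rotation":[0,0,0]},{"xyz":[0.1,-0.6,-3.3],"rotation":[0,0,0]},{"xyz":[0.1,-0.6,-3.5],"rotation":[0,0,0]},{"xyz":[0.1,-0.6,-3.7],"rotation":[0,0,0]},{"xyz":[0.1,-0.6,-3.8],"rotation":[0,0,0]},{"xyz":[0.1,-0.6,-3.8],"rotation":[0,0,0]}]'
```

```text
t: 4.85
tcp_pos: [0.5651, 0.0315, 0.032]
eef_rot: [0.001, 0.655, 0.755, 0.0]
force: [-6.5, -0.6, 12.1]
opening: -0.0001
gripper_force: 5.9
```

Firm contact at z = 0.032, which matches the stem top, so the plug is in the left bay. Next is the right bay, with a settled look just above it.

```bash
python3 -m creep '[{"xyz":[0,0,3],"rotation":[0,0,0]},{"xyz":[0.4,-3,4.3],"rotation":[0,0,0]},{"xyz":[0.8,-6,4.3],"rotation":[0,0,0]},{"xyz":[1.1,-7.9,4.3],"rotation":[0,0,0]},{"xyz":[1.1,-7.9,4.3],"rotation":[0,0,0]},{"xyz":[1.1,-7.9,4.3],"rotation":[0,0,0]},{"xyz":[1.1,-7.9,4.3],"rotation":[0,0,0]}]'
python3 look.py pics/w3.png left_bay right_bay
python3 - <<'E'
from h import *
im=cv2.imread("pics/w3.png")[60:360,120:520]
cv2.imwrite("pics/w3c.png",cv2.convertScaleAbs(cv2.resize(im,(800,600),interpolation=cv2.INTER_CUBIC),alpha=1.5))
K,T=cam("wrist"); s=readout.read_state(); q=s["eef_rot"]; Rt=R.from_quat([q[1],q[2],q[3],q[0]]).as_matrix(); t=s["tcp_pos"]
f=lambda p:((w2pix(K,T,p)-[120,60])*2).round()
print("tip",f(t+Rt@[.011,0,0]))
a=np.radians(7.8);M=np.array([[np.cos(a),-np.sin(a)],[np.sin(a),np.cos(a)]])
for cx,cy in ((.565,.032),(.5759,-.0473)):
  for sx,sy in ((1,1),(1,-1),(-1,-1),(-1,1)): print(sx,sy,f([*(np.array([cx,cy])+M@[sx*.037,sy*.023]),.046]))
E
```

```text
t: 5.43
tcp_pos: [0.5752, -0.0467, 0.072]
eef_rot: [0.0, 0.656, 0.755, 0.0]
force: [-0.0, 0.5, -0.6]
opening: 0.0002
gripper_force: 0.0
t 5.43 tcp [ 0.5752 -0.0467  0.072 ] tooly 8.07 cam [0.565 0.028 0.214] f [-0.   0.5 -0.6] open 0.0002
left_bay 0.49 [ 0.5785 -0.05    0.048 ]
right_bay 0.87 [ 0.5737 -0.0494  0.0487]
tip [404. 354.]
1 1 [570. -48.]
1 -1 [556. 151.]
-1 -1 [264. 150.]
-1 1 [252. -50.]
1 1 [547. 279.]
1 -1 [535. 430.]
-1 -1 [280. 429.]
-1 1 [271. 278.]
```

View pics/w3c.png

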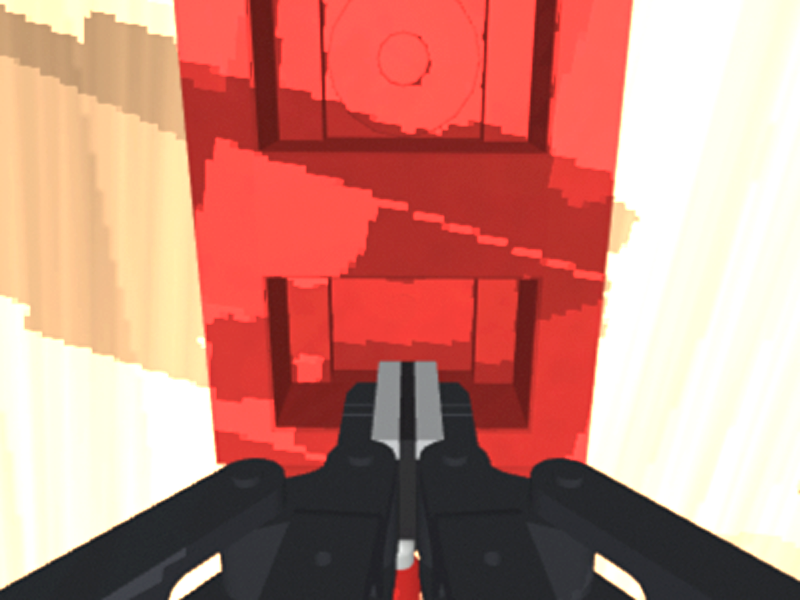

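The right bay is empty: its corners are at about (267,278), (540,277), (274,428) and (529,428), with the centre near (0.574, -0.047). I'll press its floor, then touch the four pocket walls to get the exact centre.

```bash
python3 -m creep '[{"xyz":[-0.1,0,-2],"rotation":[0,0,0]},{"xyz":[-0.1,0,-4],"rotation":[0,0,0]},{"xyz":[-0.1,0,-6],"rotation":[0,0,0]},{"xyz":[-0.1,0,-6.5],"rotation":[0,0,0]},{"xyz":[-0.1,0,-6.8],"rotation":[0,0,0]},{"xyz":[-0.1,0,-6.8],"rotation":[0,0,0]},{"xyz":[-0.1,0,-6.8],"rotation":[0,0,0]}]'
python3 -m creep '[{"xyz":[0,0,2.2],"rotation":[0,0,0]},{"xyz":[-0.1,0.9,2.2],"rotation":[0,0,0]},{"xyz":[-0.15,1.2,2.2],"rotation":[0,0,0]},{"xyz":[-0.2,1.4,2.2],"rotation":[0,0,0]},{"xyz":[-0.2,1.4,2.2],"rotation":[0,0,0]}]'
python3 -m creep '[{"xyz":[0.1,-0.7,0],"rotation":[0,0,0]},{"xyz":[0.2,-1.8,0],"rotation":[0,0,0]},{"xyz":[0.3,-2.4,0],"rotation":[0,0,0]},{"xyz":[0.35,-2.8,0],"rotation":[0,0,0]},{"xyz":[0.35,-2.8,0],"rotation":[0,0,0]}]'
```

```text
t: 6.17
tcp_pos: [0.5729, -0.046, 0.006]
eef_rot: [-0.002, 0.655, 0.756, -0.001]
force: [-12.4, 1.2, 19.9]
opening: -0.0
gripper_force: 10.1
t: 6.58
tcp_pos: [0.5754, -0.0366, 0.0285]
eef_rot: [0.006, 0.655, 0.756, -0.001]
force: [1.1, -13.9, 8.2]
opening: -0.0002
gripper_force: 7.1
t: 7.0
tcp_pos: [0.5747, -0.0609, 0.0244]
eef_rot: [-0.001, 0.656, 0.755, 0.0]
force: [-0.4, 1.0, -0.4]
opening: 0.0001
gripper_force: 0.5
```

```bash
python3 -m creep '[{"xyz":[0,-0.2,0],"rotation":[0,0,0]},{"xyz":[0,-0.2,0],"rotation":[0,0,0]},{"xyz":[0,-0.2,0],"rotation":[0,0,0]}]'
python3 -m creep '[{"xyz":[0,1.3,0],"rotation":[0,0,0]},{"xyz":[1.2,1.5,0],"rotation":[0,0,0]},{"xyz":[2.2,1.6,0],"rotation":[0,0,0]},{"xyz":[2.5,1.7,0],"rotation":[0,0,0]},{"xyz":[2.5,1.7,0],"rotation":[0,0,0]},{"xyz":[2.5,1.7,0],"rotation":[0,0,0]}]'
python3 -m creep '[{"xyz":[-2,-0.2,0],"rotation":[0,0,0]},{"xyz":[-4,-0.5,0],"rotation":[0,0,0]},{"xyz":[-4.6,-0.6,0],"rotation":[0,0,0]},{"xyz":[-4.9,-0.6,0],"rotation":[0,0,0]},{"xyz":[-4.9,-0.6,0],"rotation":[0,0,0]},{"xyz":[-4.9,-0.6,0],"rotation":[0,0,0]}]'
```

```text
t: 7.25
tcp_pos: [0.5747, -0.0609, 0.0244]
eef_rot: [-0.002, 0.656, 0.755, 0.001]
force: [0.5, 6.6, 1.1]
opening: 0.0001
gripper_force: 3.3
t: 7.75
tcp_pos: [0.5971, -0.046, 0.0247]
eef_rot: [-0.004, 0.655, 0.755, -0.004]
force: [-13.3, -0.8, 9.6]
opening: -0.0001
gripper_force: 6.9
t: 8.25
tcp_pos: [0.5523, -0.0521, 0.0258]
eef_rot: [0.001, 0.655, 0.755, 0.0]
force: [0.9, -0.4, -0.3]
opening: 0.0
gripper_force: 0.0
```

Wall touches give the right bay centre at (0.5748, -0.0488); spans of 24.3 and about 45 mm match. The left centre is then (0.564, 0.0305). Next, grasp the plug.

```bash
python3 -m creep '[{"xyz":[0.5,0,3],"rotation":[0,0,0]},{"xyz":[0.8,0.5,5],"rotation":[0,0,-0.3]},{"xyz":[1,4,5],"rotation":[0,0,-0.3]},{"xyz":[1.1,7.5,5],"rotation":[0,0,-0.3]},{"xyz":[1.1,8.3,5],"rotation":[0,0,-0.3]},{"xyz":[1.1,8.3,5],"rotation":[0,0,-0.3]},{"xyz":[1.1,8.3,5],"rotation":[0,0,-0.3]},{"xyz":[1.1,8.3,5],"rotation":[0,0,-0.3]}]' -0.3
```

```text
t: 8.92
tcp_pos: [0.5626, 0.0301, 0.0751]
eef_rot: [0.0, 0.658, 0.753, -0.0]
force: [0.2, -0.1, -0.1]
opening: 0.0299
gripper_force: 0.0
```

```bash
python3 - <<'E'
from h import *
s=readout.read_state(); print(s["tcp_pos"].round(4),s["opening"],s["force"].round(1))
E
```

```text
[0.5626 0.0301 0.0751] 0.029912021112272633 [ 0.2 -0.1 -0.1]
```

Down to z ≈ 0.019, close gently, and look at the result.

```bash
python3 -m creep '[{"xyz":[0.12,0,-2],"rotation":[0,0,0]},{"xyz":[0.12,0,-4],"rotation":[0,0,0]},{"xyz":[0.12,0,-5.6],"rotation":[0,0,0]},{"xyz":[0.12,0,-5.6],"rotation":[0,0,0]},{"xyz":[0.12,0,-5.6],"rotation":[0,0,0]}]'
python3 -m creep '[{"xyz":[0,0,0],"rotation":[0,0,0]},{"xyz":[0,0,0],"rotation":[0,0,0]},{"xyz":[0,0,0],"rotation":[0,0,0]},{"xyz":[0,0,0],"rotation":[0,0,0]},{"xyz":[0,0,0],"rotation":[0,0,0]},{"xyz":[0,0,0],"rotation":[0,0,0]}]' -1 30
```

```text
t: 9.33
tcp_pos: [0.5632, 0.0298, 0.0187]
eef_rot: [-0.001, 0.658, 0.753, -0.001]
force: [0.0, 0.3, -0.1]
opening: 0.0299
gripper_force: 0.0
t: 9.83
tcp_pos: [0.564, 0.0307, 0.02]
eef_rot: [0.001, 0.657, 0.753, 0.0]
force: [-1.0, -1.6, 2.3]
opening: 0.0122
gripper_force: 29.5
```

```bash
python3 -m creep '[{"xyz":[0,0,3],"rotation":[0,0,0]},{"xyz":[0,0,6],"rotation":[0,0,0]},{"xyz":[0,0,9],"rotation":[0,0,0]},{"xyz":[-1,-2,13],"rotation":[0,0,0]},{"xyz":[-2.2,-5.4,15],"rotation":[0,0,0]},{"xyz":[-3.5,-8.8,15],"rotation":[0,0,0]},{"xyz":[-4.8,-12.2,15],"rotation":[0,0,0]},{"xyz":[-6,-15.5,15],"rotation":[0,0,0]}]'
python3 -m creep '[{"xyz":[-1.3,-3.5,0],"rotation":[0,0,0]},{"xyz":[-2.6,-7,0],"rotation":[0,0,0]},{"xyz":[-3.9,-10,0],"rotation":[0,0,0]},{"xyz":[-5,-12,0],"rotation":[0,0,0]},{"xyz":[-5,-12,0],"rotation":[0,0,0]},{"xyz":[-5,-12,0],"rotation":[0,0,0]},{"xyz":[-5,-12,0],"rotation":[0,0,0]}]'
python3 look.py pics/w4.png dish:.024
```

```text
t: 10.5
tcp_pos: [0.503, -0.1253, 0.1702]
eef_rot: [0.001, 0.657, 0.754, 0.0]
force: [1.0, -0.6, -0.0]
opening: 0.012
gripper_force: 29.8
t: 11.08
tcp_pos: [0.4537, -0.2434, 0.169]
eef_rot: [-0.0, 0.657, 0.753, 0.0]
force: [0.6, -0.1, -0.1]
opening: 0.0125
gripper_force: 29.8
t 11.08 tcp [ 0.4537 -0.2434  0.169 ] tooly 7.79 cam [ 0.444 -0.168  0.311] f [ 0.6 -0.1 -0.1] open 0.0125
dish 0.95 [ 4.212e-01 -3.248e-01 -4.000e-04]
 sil 0.73 [[0.4262, -0.3129], 0.1415, 0.1001, 76.3388]
```

View pics/w4.png

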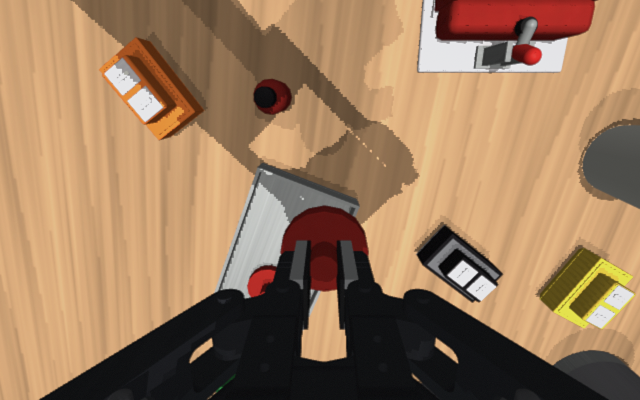

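The plug is held, its disc at pixel (323,240). The dish lies below it with its own plug at (262,280), and the free +y side is near (0.432, -0.289).

```bash
python3 -m creep '[{"xyz":[-1.5,-3,-1],"rotation":[0,0,0]},{"xyz":[-2.2,-4.6,-4],"rotation":[0,0,0]},{"xyz":[-2.2,-4.6,-8],"rotation":[0,0,0]},{"xyz":[-2.2,-4.6,-11],"rotation":[0,0,0]},{"xyz":[-2.2,-4.6,-13.5],"rotation":[0,0,0]},{"xyz":[-2.2,-4.6,-14.6],"rotation":[0,0,0]},{"xyz":[-2.2,-4.6,-15],"rotation":[0,0,0]},{"xyz":[-2.2,-4.6,-15],"rotation":[0,0,0]}]'
python3 -m creep '[{"xyz":[0,0,0.1],"rotation":[0,0,0]},{"xyz":[0,0,0.1],"rotation":[0,0,0]},{"xyz":[0,0,0.1],"rotation":[0,0,0]},{"xyz":[0,0,0.1],"rotation":[0,0,0]},{"xyz":[0,0,3],"rotation":[0,0,0]},{"xyz":[0,0,6],"rotation":[0,0,0]},{"xyz":[0,0,9],"rotation":[0,0,0]},{"xyz":[0,0,12],"rotation":[0,0,0]}]' -0.35
```

```text
t: 11.9
tcp_pos: [0.4319, -0.2892, 0.0193]
eef_rot: [-0.001, 0.657, 0.754, 0.0]
force: [-0.1, -0.4, -0.6]
opening: 0.0125
gripper_force: 32.5
t: 12.57
tcp_pos: [0.4314, -0.2899, 0.1407]
eef_rot: [0.0, 0.658, 0.753, 0.0]
force: [0.0, 0.0, 0.2]
opening: 0.0276
gripper_force: 0.0
```

```bash
python3 -m creep '[{"xyz":[2.5,-0.3,1.5],"rotation":[0,0,7]},{"xyz":[5,-0.6,3],"rotation":[0,0,14]},{"xyz":[7.5,-0.9,4],"rotation":[0,0,21]},{"xyz":[10,-1.2,4],"rotation":[0,0,28]},{"xyz":[12.5,-1.5,4],"rotation":[0,0,35]},{"xyz":[15,-1.8,4],"rotation":[0,0,42]},{"xyz":[16.7,-2,4],"rotation":[0,0,48]},{"xyz":[16.7,-2,4],"rotation":[0,0,50.5]}]' 0.1
python3 -m creep '[{"xyz":[0,0,0],"rotation":[0,0,0]},{"xyz":[0,0,0],"rotation":[0,0,0]},{"xyz":[0,0,0],"rotation":[0,0,0]},{"xyz":[0,0,0],"rotation":[0,0,0]}]'
python3 look.py pics/w5.png rocker_pack_mid:.03
python3 - <<'E'
from h import *
im=cv2.imread("pics/w5.png")[100:340,200:440]
cv2.imwrite("pics/w5c.png",cv2.convertScaleAbs(cv2.resize(im,(600,600),interpolation=cv2.INTER_CUBIC),alpha=2))
E
```

```text
t: 13.23
tcp_pos: [0.6012, -0.3101, 0.1793]
eef_rot: [0.001, 0.271, 0.963, 0.0]
force: [-0.4, -0.2, 0.3]
opening: 0.0472
gripper_force: 0.0
t: 13.57
tcp_pos: [0.5981, -0.3101, 0.1794]
eef_rot: [-0.0, 0.274, 0.962, -0.0]
force: [0.2, -0.3, 0.3]
opening: 0.047
gripper_force: 0.0
t 13.57 tcp [ 0.5981 -0.3101  0.1794] tooly 58.22 cam [ 0.534 -0.27   0.322] f [ 0.2 -0.3  0.3] open 0.047
rocker_pack_mid 0.81 [ 0.5981 -0.3085  0.0214]
rocker_pack_mid 0.66 [ 0.7367 -0.3195  0.0225]
 sil 0.9 [[0.5981, -0.3105], 0.073, 0.0411, -30.6633]
 sil 0.74 [[0.7233, -0.3394], 0.0619, 0.0273, -19.7669]
```

View pics/w5c.png

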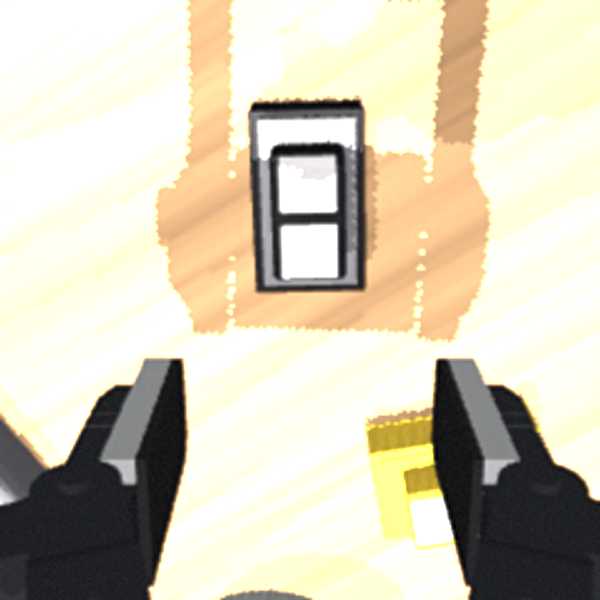

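The pack is at crop (309,198), aligned with the tool and centred between the fingers. Descend and grip the housing.

```bash
python3 -m creep '[{"xyz":[0.1,0,-4],"rotation":[0,0,1]},{"xyz":[0.1,0,-8],"rotation":[0,0,1]},{"xyz":[0.1,0,-11],"rotation":[0,0,1]},{"xyz":[0.1,0,-13.5],"rotation":[0,0,1]},{"xyz":[0.1,0,-14.6],"rotation":[0,0,1]},{"xyz":[0.1,0,-14.6],"rotation":[0,0,1]},{"xyz":[0.1,0,-14.6],"rotation":[0,0,1]}]'
python3 -m creep '[{"xyz":[0,0,0],"rotation":[0,0,0]},{"xyz":[0,0,0],"rotation":[0,0,0]},{"xyz":[0,0,0],"rotation":[0,0,0]},{"xyz":[0,0,0],"rotation":[0,0,0]},{"xyz":[0,0,0],"rotation":[0,0,0]},{"xyz":[0,0,0],"rotation":[0,0,0]}]' -1 40
```

```text
t: 14.3
tcp_pos: [0.5998, -0.3103, 0.0338]
eef_rot: [0.0, 0.265, 0.964, -0.0]
force: [0.9, 0.2, 0.7]
opening: 0.0473
gripper_force: 0.0
t: 14.8
tcp_pos: [0.6013, -0.3114, 0.0365]
eef_rot: [0.002, 0.265, 0.964, -0.001]
force: [-0.9, -0.7, 6.9]
opening: 0.0248
gripper_force: 41.1
```

```bash
python3 -m creep '[{"xyz":[0,0,3],"rotation":[0,0,0]},{"xyz":[0,0,6.5],"rotation":[0,0,0]},{"xyz":[0,1,10],"rotation":[0,0,4]},{"xyz":[-0.4,4,13],"rotation":[0,0,10]},{"xyz":[-0.8,7.8,13.5],"rotation":[0,0,16]},{"xyz":[-1.2,11.6,13.5],"rotation":[0,0,22]},{"xyz":[-1.6,15.4,13.5],"rotation":[0,0,28]},{"xyz":[-2,19.2,13.5],"rotation":[0,0,34]}]'
python3 -m creep '[{"xyz":[-0.4,3.8,0],"rotation":[0,0,4.5]},{"xyz":[-0.8,7.6,0],"rotation":[0,0,4.5]},{"xyz":[-1.2,11,0],"rotation":[0,0,4.5]},{"xyz":[-1.6,14,-2],"rotation":[0,0,4.5]},{"xyz":[-1.6,15,-4],"rotation":[0,0,4.5]},{"xyz":[-1.6,15,-6],"rotation":[0,0,4.5]},{"xyz":[-1.6,15,-6],"rotation":[0,0,4.5]},{"xyz":[-1.6,15,-6],"rotation":[0,0,4.5]}]'
python3 look.py pics/w6.png rocker_pack_mid:.09 console
```

```text
t: 15.47
tcp_pos: [0.5792, -0.1165, 0.1691]
eef_rot: [0.001, -0.031, 1.0, -0.0]
force: [-1.0, 0.4, -1.8]
opening: 0.0247
gripper_force: 40.1
t: 16.13
tcp_pos: [0.5624, 0.0322, 0.1073]
eef_rot: [-0.001, -0.068, 0.998, 0.0]
force: [0.2, -1.2, -1.3]
opening: 0.025
gripper_force: 40.1
t 16.13 tcp [0.5624 0.0322 0.1073] tooly 97.8 cam [0.488 0.022 0.25 ] f [ 0.2 -1.2 -1.3] open 0.025
rocker_pack_mid 0.57 [0.5589 0.0341 0.0944]
 sil 0.86 [[0.5643, 0.0314], 0.0825, 0.0451, 6.134]
console 0.57 [ 0.5679 -0.0108 -0.0006]
```

View pics/w6.png

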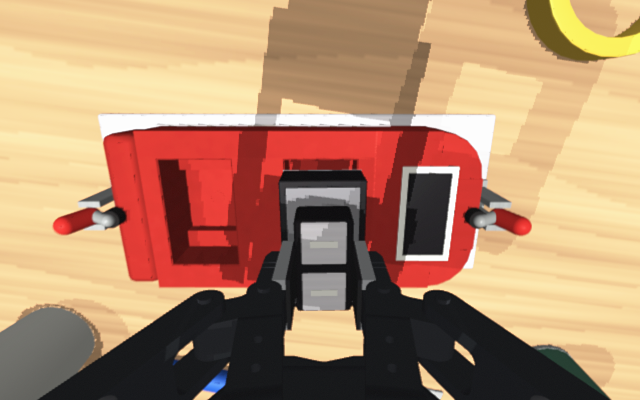

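```bash
python3 - <<'E'
from h import *
K,T=cam("wrist"); im=cv2.imread("pics/w6.png")
a=np.radians(7.8);M=np.array([[np.cos(a),-np.sin(a)],[np.sin(a),np.cos(a)]])
for u,v in ((158,159),(240,159)): print("bay edge console frame",(M.T@(pix2w(K,T,u,v,.046)[:2]-[.5748,-.0488])).round(4))
p=readout.read_state()["tcp_pos"]
for u,v in ((281,184),(322,184),(364,184)): print("pack edge rel tcp",(M.T@(pix2w(K,T,u,v,p[2]-.0065)[:2]-p[:2])).round(4))
cv2.imwrite("pics/w6c.png",cv2.convertScaleAbs(cv2.resize(im[130:330,220:420],(600,600),interpolation=cv2.INTER_CUBIC),alpha=1.8))
E
```

```text
bay edge console frame [-0.0343 -0.0247]
bay edge console frame [-0.0343  0.0276]
pack edge rel tcp [-0.0347 -0.0198]
pack edge rel tcp [-0.0347 -0.0006]
pack edge rel tcp [-0.0346  0.0192]
```

View pics/w6c.png

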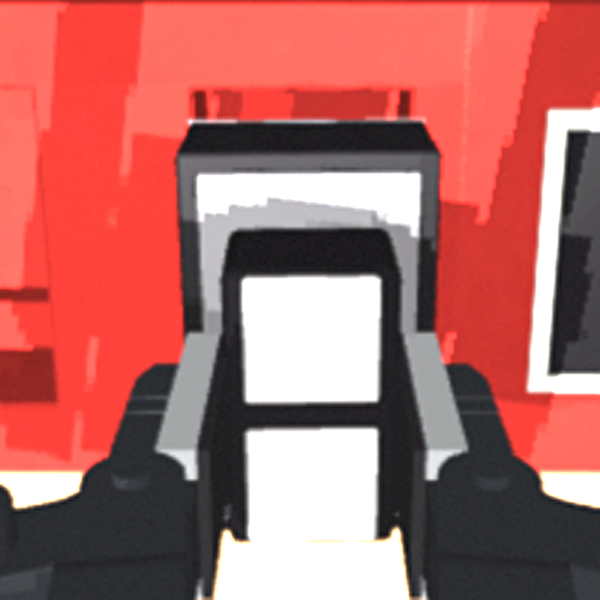

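Pixels and grasp history agree: the pack sits about 2.5 mm toward -x of the TCP and is square in the hand. I'll correct +x and insert in stages.

```bash
python3 -m creep '[{"xyz":[0.39,-0.1,-1],"rotation":[0,0,0]},{"xyz":[0.39,-0.1,-2],"rotation":[0,0,0]},{"xyz":[0.39,-0.1,-2],"rotation":[0,0,0]},{"xyz":[0.39,-0.1,-2.8],"rotation":[0,0,0]},{"xyz":[0.39,-0.1,-3.3],"rotation":[0,0,0]},{"xyz":[0.39,-0.1,-3.7],"rotation":[0,0,0]},{"xyz":[0.39,-0.1,-3.7],"rotation":[0,0,0]}]'
```

```text
t: 16.92
tcp_pos: [0.5665, 0.031, 0.0697]
eef_rot: [-0.001, -0.068, 0.998, 0.0]
force: [0.5, 0.2, -1.2]
opening: 0.0247
gripper_force: 40.1
```

```bash
python3 -m creep '[{"xyz":[0,0,-0.6],"rotation":[0,0,0]},{"xyz":[0,0,-1.1],"rotation":[0,0,0]},{"xyz":[0,0,-1.5],"rotation":[0,0,0]},{"xyz":[0,0,-1.8],"rotation":[0,0,0]},{"xyz":[0,0,-1.9],"rotation":[0,0,0]},{"xyz":[0,0,-1.9],"rotation":[0,0,0]}]'
```

```text
t: 17.42
tcp_pos: [0.5673, 0.0309, 0.0526]
eef_rot: [-0.0, -0.068, 0.998, 0.0]
force: [-3.7, -1.6, 3.3]
opening: 0.0249
gripper_force: 40.5
```

```bash
python3 -m creep '[{"xyz":[-0.05,0,-0.2],"rotation":[0,0,0]},{"xyz":[-0.05,0,-0.2],"rotation":[0,0,0]},{"xyz":[-0.05,0,-0.2],"rotation":[0,0,0]}]'
python3 -m creep '[{"xyz":[0,0,0.2],"rotation":[0,0,0]},{"xyz":[0,0,0.2],"rotation":[0,0,0]},{"xyz":[0,0,0.2],"rotation":[0,0,0]},{"xyz":[0,0,0.3],"rotation":[0,0,0]},{"xyz":[0,0,4],"rotation":[0,0,0]},{"xyz":[0,0,8],"rotation":[0,0,0]},{"xyz":[0,0,11],"rotation":[0,0,0]},{"xyz":[0,0,12],"rotation":[0,0,0]}]' 0.1
python3 - <<'E'
from h import *
n="top"; K,T=cam(n); eyes.snapshot(n)
print([(round(d["confidence"],2),w(T,d["location"]).round(4)) for d in spot_point(n,"dial_pack_mid")[:2]])
print([yaw_mask(K,T,d["mask"],.03) for d in silhouettes(n,"dial_pack_mid")[:1]])
E
```

```text
t: 17.67
tcp_pos: [0.5673, 0.0308, 0.0524]
eef_rot: [-0.0, -0.068, 0.998, -0.0]
force: [-8.1, -2.2, 11.4]
opening: 0.025
gripper_force: 41.6
t: 18.33
tcp_pos: [0.5701, 0.0307, 0.1766]
eef_rot: [0.005, -0.068, 0.998, -0.001]
force: [0.5, 0.2, 1.7]
opening: 0.0468
gripper_force: 0.0
[(0.7, array([0.488 , 0.3079, 0.021 ]))]
[(array([0.48758501, 0.30310091]), 0.07842588424682617, 0.04660412296652794, 40.09164047241211)]
```

```bash
python3 -m creep '[{"xyz":[-1,3.5,0],"rotation":[0,0,5]},{"xyz":[-2,7,0],"rotation":[0,0,10]},{"xyz":[-3,10.5,0],"rotation":[0,0,15]},{"xyz":[-4,14,0],"rotation":[0,0,20]},{"xyz":[-5,17.5,0],"rotation":[0,0,25]},{"xyz":[-6,21,0],"rotation":[0,0,30]},{"xyz":[-7,24.5,0],"rotation":[0,0,32]},{"xyz":[-7.9,27.3,0],"rotation":[0,0,32]}]' 0.3
python3 -m creep '[{"xyz":[0,0,0],"rotation":[0,0,0]},{"xyz":[0,0,0],"rotation":[0,0,0]},{"xyz":[0,0,0],"rotation":[0,0,0]},{"xyz":[0,0,0],"rotation":[0,0,0]}]'
python3 look.py pics/w7.png dial_pack_mid:.03
python3 - <<'E'
from h import *
im=cv2.imread("pics/w7.png")[80:340,190:450]
cv2.imwrite("pics/w7c.png",cv2.convertScaleAbs(cv2.resize(im,(600,600),interpolation=cv2.INTER_CUBIC),alpha=2.5))
K,T=cam("wrist"); s=readout.read_state(); q=s["eef_rot"]; Rt=R.from_quat([q[1],q[2],q[3],q[0]]).as_matrix(); t=s["tcp_pos"]
for sx,sy in ((1,1),(1,-1),(-1,-1),(-1,1)):
    p=t+Rt@[sx*.035,sy*.021,0]; p[2]=.03; print(sx,sy,((w2pix(K,T,p)-[190,80])*600/260).round())
E
```

```text
t: 19.15
tcp_pos: [0.4854, 0.3054, 0.1666]
eef_rot: [-0.003, -0.341, 0.94, -0.0]
force: [0.5, -0.1, -0.1]
opening: 0.0558
gripper_force: 0.0
t: 19.48
tcp_pos: [0.4877, 0.3027, 0.1687]
eef_rot: [-0.001, -0.34, 0.941, -0.0]
force: [1.0, -0.7, -0.0]
opening: 0.0557
gripper_force: 0.0
t 19.48 tcp [0.4877 0.3027 0.1687] tooly 129.71 cam [0.43  0.254 0.311] f [ 1.  -0.7 -0. ] open 0.0557
dial_pack_mid 0.82 [0.4933 0.3064 0.0242]
 sil 0.87 [[0.4885, 0.3032], 0.0725, 0.0429, 39.6786]
 sil 0.44 [[0.5525, 0.1014], 0.136, 0.1309, -81.1294]
1 1 [365. 145.]
1 -1 [252. 145.]
-1 -1 [256. 321.]
-1 1 [361. 321.]
```

View pics/w7c.png

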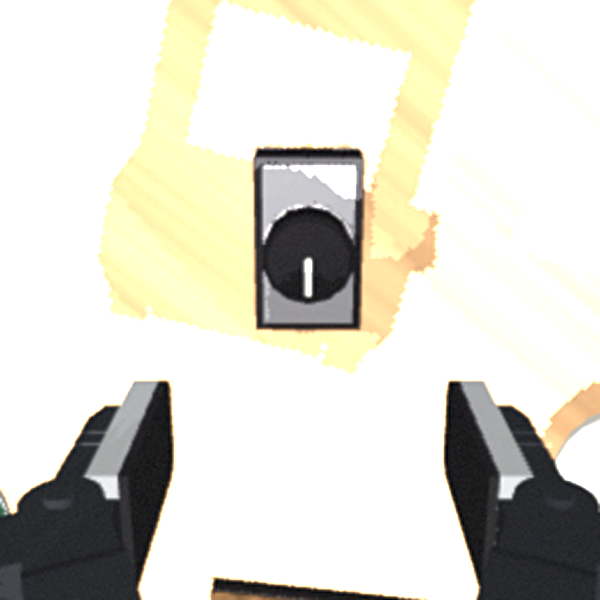

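The dial pack's corners are at (255,152), (363,152), (257,327) and (360,327). It is square to the tool and about 2.6 mm away from the camera side. Descend and grip the dial.

```bash
python3 -m creep '[{"xyz":[0.25,0.2,-4],"rotation":[0,0,0]},{"xyz":[0.25,0.2,-8],"rotation":[0,0,0]},{"xyz":[0.25,0.2,-11],"rotation":[0,0,0]},{"xyz":[0.25,0.2,-13],"rotation":[0,0,0]},{"xyz":[0.25,0.2,-13.4],"rotation":[0,0,0]},{"xyz":[0.25,0.2,-13.4],"rotation":[0,0,0]},{"xyz":[0.25,0.2,-13.4],"rotation":[0,0,0]}]'
python3 -m creep '[{"xyz":[0,0,0],"rotation":[0,0,0]},{"xyz":[0,0,0],"rotation":[0,0,0]},{"xyz":[0,0,0],"rotation":[0,0,0]},{"xyz":[0,0,0],"rotation":[0,0,0]},{"xyz":[0,0,0],"rotation":[0,0,0]},{"xyz":[0,0,0],"rotation":[0,0,0]}]' -1 50
```

```text
t: 20.22
tcp_pos: [0.4916, 0.306, 0.0377]
eef_rot: [0.001, -0.34, 0.94, 0.0]
force: [0.8, 0.0, 0.7]
opening: 0.0553
gripper_force: 0.0
t: 20.72
tcp_pos: [0.4925, 0.3066, 0.0392]
eef_rot: [0.002, -0.34, 0.94, -0.0]
force: [0.1, -1.8, 6.3]
opening: 0.0313
gripper_force: 49.2
```

```bash
python3 -m creep '[{"xyz":[0,0,3],"rotation":[0,0,0]},{"xyz":[0,0,6.5],"rotation":[0,0,0]},{"xyz":[0.2,-1,10],"rotation":[0,0,-5]},{"xyz":[0.9,-4,13],"rotation":[0,0,-10]},{"xyz":[1.8,-7.7,14],"rotation":[0,0,-15]},{"xyz":[2.7,-11.4,14],"rotation":[0,0,-20]},{"xyz":[3.6,-15.1,14],"rotation":[0,0,-25]},{"xyz":[4.5,-18.8,14],"rotation":[0,0,-32]}]'
python3 -m creep '[{"xyz":[0.9,-3.7,0],"rotation":[0,0,0]},{"xyz":[1.8,-7.4,0],"rotation":[0,0,0]},{"xyz":[2.7,-11.1,0],"rotation":[0,0,0]},{"xyz":[3.6,-14.8,-1],"rotation":[0,0,0]},{"xyz":[3.9,-16.8,-4],"rotation":[0,0,0]},{"xyz":[3.9,-16.8,-7],"rotation":[0,0,0]},{"xyz":[3.9,-16.8,-7],"rotation":[0,0,0]},{"xyz":[3.9,-16.8,-7],"rotation":[0,0,0]}]'
python3 -m creep '[{"xyz":[0,0,0],"rotation":[0,0,0]},{"xyz":[0,0,0],"rotation":[0,0,0]}]'
python3 look.py pics/w8.png dial_pack_mid:.1 rocker_pack_mid:.046
python3 - <<'E'
from h import *
K,T=cam("wrist"); p=readout.read_state()["tcp_pos"]
a=np.radians(7.8);M=np.array([[np.cos(a),-np.sin(a)],[np.sin(a),np.cos(a)]])
for d in silhouettes("wrist","dial_pack_mid")[:1]:
    v,u=np.nonzero(d["mask"]); c=u[(u>300)&(u<340)]; 
    for uu in (295,310,325,340): print(uu,"top row",v[u==uu].min() if (u==uu).any() else None)
    print("u range",u.min(),u.max())
im=cv2.imread("pics/w8.png"); print([im[r,322].tolist() for r in range(155,205,2)])
for r in range(170,196,3): print(r,"rel tcp at body top",(M.T@(pix2w(K,T,322,r,p[2]-.0092)[:2]-p[:2])).round(4))
E
```

```text
t: 21.38
tcp_pos: [0.5359, 0.1165, 0.1777]
eef_rot: [0.001, -0.066, 0.998, 0.0]
force: [0.8, -0.5, -0.7]
opening: 0.0313
gripper_force: 50.0
t: 22.05
tcp_pos: [0.5728, -0.0498, 0.1047]
eef_rot: [-0.002, -0.068, 0.998, 0.001]
force: [0.1, 0.0, 0.1]
opening: 0.0309
gripper_force: 50.0
t: 22.22
tcp_pos: [0.576, -0.0496, 0.1091]
eef_rot: [0.002, -0.068, 0.998, -0.001]
force: [0.2, -0.3, 0.0]
opening: 0.0311
gripper_force: 50.0
t 22.22 tcp [ 0.576  -0.0496  0.1091] tooly 97.85 cam [ 0.501 -0.06   0.251] f [ 0.2 -0.3  0. ] open 0.0311
dial_pack_mid 0.84 [ 0.5773 -0.0493  0.0951]
 sil 0.65 [[0.5705, -0.05], 0.0735, 0.0421, 7.8906]
rocker_pack_mid 0.82 [0.5661 0.0282 0.0379]
 sil 0.95 [[0.5634, 0.0294], 0.0726, 0.0447, 7.7944]
 sil 0.75 [[0.7122, -0.264], 0.0683, 0.0308, -8.6717]
295 top row 167
310 top row 167
325 top row 167
340 top row 167
u range 280 367
[[25, 28, 114], [26, 30, 113], [25, 28, 112], [24, 28, 111], [25, 28, 110], [27, 30, 117], [80, 77, 82], [14, 13, 14], [18, 17, 17], [15, 14, 14], [17, 17, 17], [37, 34, 36], [65, 63, 66], [63, 61, 62], [63, 60, 61], [190, 186, 189], [190, 185, 188], [190, 185, 187], [121, 118, 119], [106, 103, 104], [108, 105, 106], [109, 106, 107], [109, 106, 107], [109, 106, 107], [108, 106, 107]]
170 rel tcp at body top [-0.0408 -0.0006]
173 rel tcp at body top [-0.0393 -0.0006]
176 rel tcp at body top [-0.0379 -0.0006]
179 rel tcp at body top [-0.0364 -0.0006]
182 rel tcp at body top [-0.0349 -0.0006]
185 rel tcp at body top [-0.0334 -0.0006]
188 rel tcp at body top [-0.0319 -0.0006]
191 rel tcp at body top [-0.0304 -0.0006]
194 rel tcp at body top [-0.0289 -0.0006]
```

The rocker pack reads seated (mid z 0.038, yaw 7.8°). The dial pack's edge indicates about -2.8 mm x offset in hand. I'll let it settle, then insert.

```bash
python3 -m creep '[{"xyz":[0,0,0],"rotation":[0,0,0]},{"xyz":[0,0,0],"rotation":[0,0,0]},{"xyz":[0,0,0],"rotation":[0,0,0]},{"xyz":[0,0,0],"rotation":[0,0,0]}]'
```

```text
t: 22.85
tcp_pos: [0.5744, -0.0501, 0.1062]
eef_rot: [-0.0, -0.068, 0.998, 0.0]
force: [0.7, -0.0, -1.7]
opening: 0.0313
gripper_force: 50.0
```

```bash
python3 -m creep '[{"xyz":[0.3,0.15,-0.8],"rotation":[0,0,0]},{"xyz":[0.3,0.15,-1.5],"rotation":[0,0,0]},{"xyz":[0.3,0.15,-1.5],"rotation":[0,0,0]},{"xyz":[0.3,0.15,-2.3],"rotation":[0,0,0]},{"xyz":[0.3,0.15,-2.9],"rotation":[0,0,0]},{"xyz":[0.3,0.15,-3.3],"rotation":[0,0,0]},{"xyz":[0.3,0.15,-3.3],"rotation":[0,0,0]},{"xyz":[0.3,0.15,-3.3],"rotation":[0,0,0]}]'
```

```text
t: 23.52
tcp_pos: [0.5772, -0.0485, 0.0728]
eef_rot: [-0.0, -0.068, 0.998, 0.0]
force: [0.2, 0.5, -1.0]
opening: 0.031
gripper_force: 50.0
```

```bash
python3 -m creep '[{"xyz":[0,0,-0.6],"rotation":[0,0,0]},{"xyz":[0,0,-1.1],"rotation":[0,0,0]},{"xyz":[0,0,-1.5],"rotation":[0,0,0]},{"xyz":[0,0,-1.8],"rotation":[0,0,0]},{"xyz":[0,0,-1.9],"rotation":[0,0,0]},{"xyz":[0,0,-1.9],"rotation":[0,0,0]}]'
```

```text
t: 24.02
tcp_pos: [0.5775, -0.0486, 0.0552]
eef_rot: [-0.0, -0.068, 0.998, 0.0]
force: [-2.5, 0.1, 4.4]
opening: 0.0311
gripper_force: 50.6
```

```bash
python3 -m creep '[{"xyz":[0,0,0],"rotation":[0,0,0]},{"xyz":[0,0,0],"rotation":[0,0,0]},{"xyz":[0,0,0],"rotation":[0,0,0]},{"xyz":[0,0,0.2],"rotation":[0,0,0]},{"xyz":[0,0,3],"rotation":[0,0,0]},{"xyz":[0,0,5],"rotation":[0,0,0]},{"xyz":[0,0,5],"rotation":[0,0,0]},{"xyz":[0,0,5],"rotation":[0,0,0]}]' 0.3
python3 -m creep '[{"xyz":[-0.2,0,0],"rotation":[0,0,0]},{"xyz":[-0.2,0,0],"rotation":[0,0,0]},{"xyz":[-0.2,0,0],"rotation":[0,0,0]},{"xyz":[-0.2,0,-2],"rotation":[0,0,0]},{"xyz":[-0.2,0,-3.3],"rotation":[0,0,0]},{"xyz":[-0.2,0,-3.8],"rotation":[0,0,0]},{"xyz":[-0.2,0,-4.1],"rotation":[0,0,0]},{"xyz":[-0.2,0,-4.1],"rotation":[0,0,0]}]' -1
python3 -m creep '[{"xyz":[0,0,3],"rotation":[0,0,0]},{"xyz":[-0.5,3.5,3],"rotation":[0,0,0]},{"xyz":[-1.1,7.9,3],"rotation":[0,0,0]},{"xyz":[-1.1,7.9,3],"rotation":[0,0,0]},{"xyz":[-1.1,7.9,1],"rotation":[0,0,0]},{"xyz":[-1.1,7.9,0.3],"rotation":[0,0,0]},{"xyz":[-1.1,7.9,0],"rotation":[0,0,0]},{"xyz":[-1.1,7.9,0],"rotation":[0,0,0]}]'
```

```text
t: 24.68
tcp_pos: [0.5787, -0.0488, 0.1059]
eef_rot: [0.002, -0.068, 0.998, -0.0]
force: [0.3, 0.2, -0.0]
opening: 0.0555
gripper_force: 0.0
t: 25.35
tcp_pos: [0.5744, -0.0485, 0.0661]
eef_rot: [-0.003, -0.068, 0.998, 0.0]
force: [-13.8, 2.0, 24.2]
opening: -0.0001
gripper_force: 11.5
t: 26.02
tcp_pos: [0.5636, 0.0311, 0.066]
eef_rot: [-0.003, -0.068, 0.998, 0.001]
force: [-13.2, 4.5, 23.9]
opening: 0.0
gripper_force: 11.9
```

Both tops are at 0.066 m, exactly home. Retreat and check the final poses, including the dish.

```bash
python3 -m creep '[{"xyz":[0,0,4],"rotation":[0,0,0]},{"xyz":[0,0,8],"rotation":[0,0,0]},{"xyz":[-2,0,12],"rotation":[0,0,0]},{"xyz":[-6,0,14],"rotation":[0,0,0]},{"xyz":[-9,2,14],"rotation":[0,0,0]},{"xyz":[-9,2,14],"rotation":[0,0,0]},{"xyz":[-9,2,14],"rotation":[0,0,0]},{"xyz":[-9,2,14],"rotation":[0,0,0]}]'
python3 - <<'E'
from h import *
for n in ("wrist","top","side"):
    K,T=cam(n); im=eyes.snapshot(n)
    for q in ("rocker_pack_mid","dial_pack_mid"):
        print(n,q,[(round(d["confidence"],2),w(T,d["location"]).round(4)) for d in spot_point(n,q)[:5] if np.hypot(*(w(T,d["location"])[:2]-[.57,0]))<.12],[yaw_mask(K,T,d["mask"],.046)[3] for d in silhouettes(n,q)[:1]])
    if n=="top":
        hsv=cv2.cvtColor(im,cv2.COLOR_BGR2HSV); m=((hsv[...,0]<8)|(hsv[...,0]>172))&(hsv[...,1]>150); m[:, :385]=0; m[:,450:]=0; m[:210]=0; m[275:]=0
        k,l,st,c=cv2.connectedComponentsWithStats(m.astype(np.uint8)); 
        for i in range(1,k):
            if st[i,4]>5: print("red",st[i,4],pix2w(K,T,*c[i],.016).round(3))
        for q in ("aerosol","tape_roll","touchup","sanding_block","mix_cup","scraper"): print(q,[w(T,d["location"]).round(3) for d in spot_point(n,q)[:1]])
print(readout.read_state()["force"].round(1))
E
```

```text
t: 26.68
tcp_pos: [0.4742, 0.0501, 0.2024]
eef_rot: [-0.001, -0.068, 0.998, -0.0]
force: [-0.2, 0.2, -0.5]
opening: 0.0002
gripper_force: 0.0
wrist rocker_pack_mid [(0.56, array([0.5653, 0.0297, 0.0412]))] [-8.473335266113281]
wrist dial_pack_mid [(0.95, array([ 0.5758, -0.0497,  0.04  ]))] [7.694523811340332]
top rocker_pack_mid [] [67.79216766357422]
top dial_pack_mid [(0.88, array([ 0.5725, -0.0461,  0.0388]))] [1.6470484733581543]
red 173 [ 0.432 -0.287  0.016]
red 179 [ 0.413 -0.365  0.016]
aerosol [array([ 0.711,  0.262, -0.001])]
tape_roll [array([0.389, 0.198, 0.001])]
touchup [array([ 0.762,  0.029, -0.001])]
sanding_block [array([0.653, 0.449, 0.004])]
mix_cup [array([ 0.731, -0.186,  0.002])]
scraper [array([0.763, 0.032, 0.001])]
side rocker_pack_mid [(0.74, array([0.5616, 0.0294, 0.0439]))] [-81.30365562438965]
side dial_pack_mid [(0.55, array([ 0.5726, -0.0501,  0.0404]))] [13.135973930358887]
[ 0.4  0.9 -1. ]
```

Both packs are home, both plugs are in the dish, and the bystanders that could be read have not moved.

```bash
python3 -c "from cell import sign_off; print(sign_off())"
```

```text
the job is handed in; nothing more can be done
None
```

The job is handed in (sign-off returned no verdict): I felt both bays, moved the plug found in the left bay to the dish beside the other one, and seated the rocker pack (left) and dial pack (right) fully home; at the last look no bystander had moved, but the touch-up bottle's position could not be re-read.

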